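Shut light-sensitive samples in their dark carriers

TASK

Put the light-sensitive samples away: stand every slim vial in the carrier with the narrow cells and every medium vial in the carrier with the wide cells, one to a cell, leaving out the fat vials that suit neither. Then close each of the two carriers with the one hood that fits it, level and all the way down on its ledge. Leave the fat vials, the odd hood, the bottle and the tools where they are.

Things in the scene. Friction and masses are not known exactly. Their poses are not given: they have to be found in the camera images.
- slim1: upright capped sample vial, amber glass, pale paper label, white cap; a plain cylinder 24 mm across, 85 mm tall; slim size. Origin: centre of its underside, z up along the vial. Belongs in the carrier with the narrow cells. May be absent.
- slim2: upright capped sample vial, amber glass, pale paper label, white cap; a plain cylinder 24 mm across, 85 mm tall; slim size. Origin: centre of its underside, z up along the vial. Belongs in the carrier with the narrow cells. May be absent.
- slim3: upright capped sample vial, amber glass, pale paper label, white cap; a plain cylinder 24 mm across, 85 mm tall; slim size. Origin: centre of its underside, z up along the vial. Belongs in the carrier with the narrow cells. May be absent.
- medium1: upright capped sample vial, amber glass, pale paper label, white cap; a plain cylinder 34 mm across, 85 mm tall; medium size. Origin: centre of its underside, z up along the vial. Belongs in the carrier with the wide cells. May be absent.
- medium2: upright capped sample vial, amber glass, pale paper label, white cap; a plain cylinder 34 mm across, 85 mm tall; medium size. Origin: centre of its underside, z up along the vial. Belongs in the carrier with the wide cells. May be absent.
- medium3: upright capped sample vial, amber glass, pale paper label, white cap; a plain cylinder 34 mm across, 85 mm tall; medium size. Origin: centre of its underside, z up along the vial. Belongs in the carrier with the wide cells. May be absent.
- fat1: upright capped sample vial, amber glass, pale paper label, white cap; a plain cylinder 44 mm across, 85 mm tall; fat size. Origin: centre of its underside, z up along the vial. Goes into neither carrier: leave it.
- fat2: upright capped sample vial, amber glass, pale paper label, white cap; a plain cylinder 44 mm across, 85 mm tall; fat size. Origin: centre of its underside, z up along the vial. Goes into neither carrier: leave it.
- carrier_narrow: black sample carrier, screwed down: 3 square open-topped cells in a row along its y axis, each 30 mm wide, for slim vials, centres at y = -35, 0, +35 mm. Origin: centre of the underside, z up. Cell floors at z = 8 mm, rim at 58 mm; the cell block is 40 (x) by 110 (y) mm outside. A ledge 12 mm wide all round it at z = 33 mm carries a hood.
- carrier_wide: black sample carrier, screwed down: 3 square open-topped cells in a row along its y axis, each 40 mm wide, for medium vials, centres at y = -45, 0, +45 mm. Origin: centre of the underside, z up. Cell floors at z = 8 mm, rim at 58 mm; the cell block is 50 (x) by 140 (y) mm outside. A ledge 12 mm wide all round it at z = 33 mm carries a hood.
- hood_small: loose black rectangular hood with a heavy steel lower rim, open below, outside 56 (x) by 126 (y) mm, inside 48 by 118 mm, 70 mm tall, with a grip rib on top, 12 mm thick (x), 60 mm long (y), from z = 70 to 95 mm. Smallest of three look-alikes, fits the narrow-celled carrier. Origin: centre of its lower rim, z up. Half-turn symmetric.
- hood_middle: loose black rectangular hood with a heavy steel lower rim, open below, outside 61 (x) by 141 (y) mm, inside 53 by 133 mm, 70 mm tall, with a grip rib on top, 12 mm thick (x), 60 mm long (y), from z = 70 to 95 mm. In-between size of three look-alikes, fits neither carrier: leave it. Origin: centre of its lower rim, z up. Half-turn symmetric.
- hood_large: loose black rectangular hood with a heavy steel lower rim, open below, outside 66 (x) by 156 (y) mm, inside 58 by 148 mm, 70 mm tall, with a grip rib on top, 12 mm thick (x), 60 mm long (y), from z = 70 to 95 mm. Largest of three look-alikes, fits the wide-celled carrier. Origin: centre of its lower rim, z up. Half-turn symmetric.
- dropper: small amber bottle 48 mm across, 105 mm tall, a bystander. Origin: centre of its underside.
- screwdriver: screwdriver 200 mm long lying on the board, a bystander.
- spanner: spanner 170 mm long lying on the board, a bystander.

How it is judged:
By the outcome, as a careful person would: the job done as asked, in the order asked, and still so for the second after the job is handed in, with the robot touching nothing.
Of slim1, slim2, slim3, medium1, medium2, medium3 only 4 to 6 are there at a start; the rules pass over those that are not, and their reading is None.
At some moment in a run one of hood_small, hood_large may be knocked a few centimetres aside while the robot is not near it.
It also fails if it takes over 210 s, if anything falls off the work surface, if the arm or the gripper's body presses on something with over 40 N, if the wrist force passes 120 N, or if a joint passes its speed limit or range.

ROBOT

A 6-joint arm with a two-finger parallel gripper is mounted at the origin on the work surface. World frame = base frame: x ahead of the robot, y to its left, z up, the work surface at z = 0. Lengths are in m, angles in rad, forces in N, time in s.
With the tool pointing down it reaches from about 0.375 to 0.975 m from the base axis. Payload 3.8 kg.
Tool frame: the origin (TCP) lies midway between the tips of the shut fingers; the grasp point (between the pads) lies 19 mm behind it; z points along the fingers, y is the line along which they close (so a half turn about z gives the same grasp; the last joint's range is limited). The gripper opens to 88 mm and grips with 3 to 60 N. Pads are 18 mm wide; open, the fingers measure 123 mm over their backs; the gripper's body (75 mm by 187 mm) begins 45 mm behind the grasp point.
Start: joints at [1.217, 0.264, 1.604, -0, 1.274, -0.037], TCP at [0.21, 0.641, 0.239] pointing down, gripper open.
Joint ranges: [-2.63, 2.63], [-0.94, 2.18], [0.31, 2.57], [-1.31, 4.45], [0, 2.66], [-2.55, 2.55]. Speed limits (rad/s): [2.57, 2.57, 3.14, 3.14, 3.14, 3.14].

INTERFACE

Orientations are given as a rotation vector (axis times angle).
In Python, from cell import manip, inverse_kinematics, cams, order gives the robot as it stands. Calls block until the motion is done:
- manip.move_pose(position, orientation): joint-space move of the TCP to a pose.
- manip.move_linear(position, rate=0.15, rot=None): straight line of the TCP; rot=None keeps the orientation; rate is the mean speed in m/s.
- manip.set_joints(angles): joint-space move.
- manip.set_gripper(opening, force=None): finger opening in m; force is the grip in N (None keeps the last); returns when the fingers have stopped.
- manip.dwell(seconds).
- inverse_kinematics(position, orientation): joint angles nearest the present ones, or None.
- manip.state(): the state.
- cams.capture(name): name is "scene" or "top" or "wrist"; returns a dict with "image" (480x640x3 uint8, blue, green, red), "z_map" (480x640 float32, m along the optical axis (not along the pixel's ray), 0 where there is no reading), "intrinsics" (3x3 intrinsics, pixels), "position" and "orientation" of the camera in the world; the wrist camera has in their place "T_tool_cam" (4x4, takes a point from camera to tool coordinates, whose origin is the TCP and whose axes are the flange's). Camera axes: x right, y down, z forward; pixel columns grow to the right and rows downward; lengths in m; the calibration is good to about 2 mm. A picture is of the moment at which its call begins: read the wrist's pose just before it.
A pose or a line that the arm cannot do raises manip.IKError and nothing moves.
- order.close_job(): hands the job in; it is judged then, once.
The state is a dict: "clock": time; "joint_pos": joint angles; "joint_velocities": joint speeds; "tau": joint torques, N m; "tool_pos": TCP position; "tcp_rot": TCP orientation; "contact_force": force on the tool from outside, world axes, zero at the start; "moment": the same for the moment, N m; "gripper_width": finger opening in m; "grasp_force": force on a finger pad.
Only numpy, scipy, OpenCV 4.12 (cv2) and the standard library are available. Lean on these libraries where they do the work, as an engineer would, in place of code of your own. Each camera call takes 0.05 s, during which the arm holds its last target. There are 200 camera calls.

## Working session

There is one attempt and no reset: what is moved stays moved. The work goes in short steps, each a Python script; the robot and the scene stay as the last script left them, time stands still between calls to the robot, and variables do not carry over. Pictures are saved under pics/ and viewed, at most 14 in all, crops included, and the job is handed in when it is done.

```bash
ls; mkdir -p pics
python3 - <<'E'
from cell import manip,cams
import cv2,numpy as np
for n in("top","scene"):
    c=cams.capture(n);cv2.imwrite(f"pics/{n}0.png",c["image"]);np.savez(f"{n}0.npz",**c)
    print(n,c["intrinsics"],c["position"],c["orientation"],(c["z_map"]>0).mean())
c=cams.capture("wrist");print(c["T_tool_cam"],c["intrinsics"]);print(manip.state())
E
```

```text
pics
top [[506.19496453   0.         325.70907571]
 [  0.         506.19496453 238.703066  ]
 [  0.           0.           1.        ]] [ 0.41193138 -0.0175978   1.14773763] [-2.12061242  2.18201968 -0.09949604] 0.996005859375
scene [[443.03103077   0.         321.11841568]
 [  0.         443.03103077 237.64259805]
 [  0.           0.           1.        ]] [0.9992306  0.29408411 0.77674961] [-1.33942659 -2.36809944  0.78795119] 0.995966796875
[[ 3.34668802e-04 -9.62926422e-01 -2.69763959e-01  6.87390955e-02]
 [ 9.99999934e-01  2.83274602e-04  2.29445698e-04  8.54291050e-05]
 [-1.44522047e-04 -2.69764018e-01  9.62926453e-01 -1.45513547e-01]
 [ 0.00000000e+00  0.00000000e+00  0.00000000e+00  1.00000000e+00]] [[410.20682816   0.         321.01564252]
 [  0.         410.20682816 238.13286216]
 [  0.           0.           1.        ]]
{'clock': 0.15, 'joint_pos': array([ 1.21710509e+00,  2.64591851e-01,  1.60504425e+00,  1.34626351e-05,
        1.27372079e+00, -3.68814161e-02]), 'joint_velocities': array([-1.10304639e-03, -1.88111157e-03, -5.15507401e-03, -4.02397709e-05,
       -6.40913020e-04, -4.91071310e-04]), 'tau': array([-1.49610041e-04, -5.02850032e+01, -3.57466328e+01,  7.29014422e-02,
        2.50226929e-02, -1.07737073e-04]), 'tool_pos': array([0.21008185, 0.64089511, 0.23767478]), 'tcp_rot': array([-4.95515102e-01, -3.10190773e+00,  2.71435508e-03]), 'contact_force': array([ 0.17155888, -1.34463169, -0.09629348]), 'moment': array([-0.05190092, -0.01340013,  0.00298106]), 'grasp_force': 0.0, 'gripper_width': 0.0879778075771921}
```

View pics/top0.png

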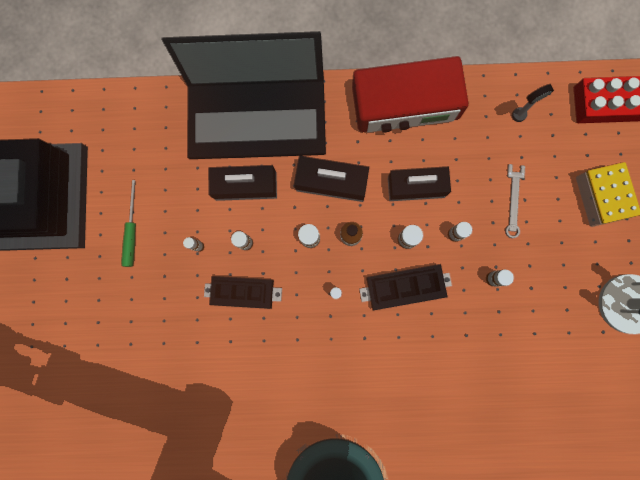

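View pics/scene0.png

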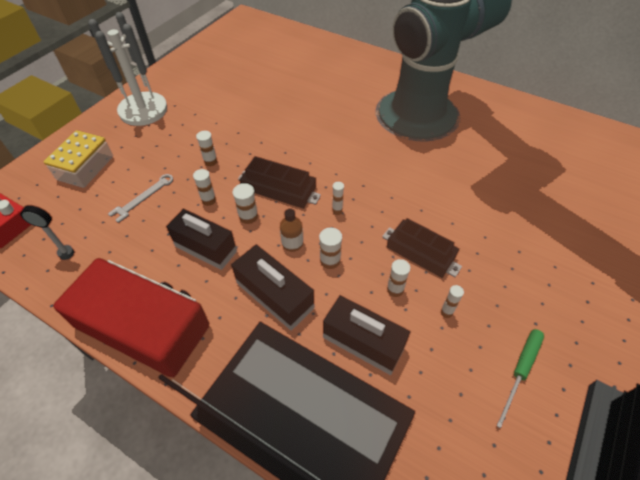

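The top view shows slims at about (191,243) and (336,293), and mediums at (241,240), (462,230) and (504,278). The fats are at (308,235) and (411,236), and the dropper is at (349,232). The narrow carrier is at (242,292) and the wide one at (405,287). The hoods are at (242,182), (331,178) and (419,183). The scene view agrees: 5 vials to stow and 2 fats. Next I measure.

```bash
cat > h.py <<'E'
import numpy as np,cv2
from scipy.spatial.transform import Rotation as R
def campose(c,state=None):
    if state is None: return R.from_rotvec(c["orientation"]).as_matrix(),np.array(c["position"])
    T=np.eye(4);T[:3,:3]=R.from_rotvec(state["tcp_rot"]).as_matrix();T[:3,3]=state["tool_pos"]
    T=T@c["T_tool_cam"];return T[:3,:3],T[:3,3]
def rays(c,pose,px):
    px=np.atleast_2d(np.asarray(px,float));K=c["intrinsics"]
    return np.c_[(px[:,0]-K[0,2])/K[0,0],(px[:,1]-K[1,2])/K[1,1],np.ones(len(px))]@pose[0].T
def onplane(c,pose,px,z):
    d=rays(c,pose,px);return pose[1]+d*((z-pose[1][2])/d[:,2])[:,None]
def project(c,pose,p):
    q=(np.atleast_2d(p)-pose[1])@pose[0];return (q[:,:2]/q[:,2:])*c["intrinsics"][0,0]+c["intrinsics"][:2,2]
def cloud(c,pose):
    v,u=np.mgrid[:480,:640];d=rays(c,pose,np.c_[u.ravel(),v.ravel()])
    return (pose[1]+d*c["z_map"].reshape(-1,1)).reshape(480,640,3)
def tri(c1,p1,u1,c2,p2,u2):
    d1=rays(c1,p1,u1)[0];d2=rays(c2,p2,u2)[0]
    s=np.linalg.lstsq(np.c_[d1,-d2],p2[1]-p1[1],rcond=None)[0]
    a=p1[1]+s[0]*d1;b=p2[1]+s[1]*d2;return (a+b)/2,np.linalg.norm(a-b)
def white(c):
    h=cv2.cvtColor(c["image"],cv2.COLOR_BGR2HSV)
    m=((h[...,1]<60)&(h[...,2]>130)).astype(np.uint8)
    return m
def blobs(m,lo,hi):
    n,l,s,ce=cv2.connectedComponentsWithStats(m.astype(np.uint8))
    return [(i,s[i],ce[i],l==i) for i in range(1,n) if lo<s[i][4]<hi]
E
python3 - <<'E'
from h import *
L=lambda n:dict(np.load(n+"0.npz"))
t,s=L("top"),L("scene");pt,ps=campose(t),campose(s)
C=cloud(t,pt);D=cloud(s,ps)
print("table z",np.median(C[320:400,250:300,2]),np.median(D[100:120,250:330,2]))
w=white(t)
print("white")
for i,st,ce,m in blobs(w,40,1500):
    z=np.median(C[m][:,2]); p=onplane(t,pt,ce,z)[0]
    if z<.05 or z>.13: continue
    cn=cv2.findContours(m.astype(np.uint8),0,1)[0][0]
    ra=cv2.minAreaRect(onplane(t,pt,cn[:,0,:],z)[:,:2].astype(np.float32)*1000)
    print(ce.round(1),st[4],"z%.3f"%z,p[:2].round(4),np.round(ra[1],0),round(ra[2],1),"eqd%.1f"%(2e3*np.sqrt(st[4]/np.pi)*(pt[1][2]-z)/506))
print("scene white")
for i,st,ce,m in blobs(white(s),40,1500):
    z=np.percentile(D[m][:,2],80)
    if .05<z<.13: print(ce.round(1),st[4],"z%.3f"%z,onplane(s,ps,ce,z)[0].round(3))
print("flat at heights")
for nm,lo,hi in(("rim",.05,.066),("hoodtop",.062,.078)):
  m=(C[...,2]>lo)&(C[...,2]<hi)
  m=cv2.morphologyEx(m.astype(np.uint8),cv2.MORPH_CLOSE,np.ones((3,3)))
  for i,st,ce,mm in blobs(m,300,6000):
    P=C[mm&(C[...,2]>lo)&(C[...,2]<hi)]; ra=cv2.minAreaRect(P[:,:2].astype(np.float32)*1000)
    print(nm,ce.round(0),st[4],"z%.4f"%np.median(P[:,2]),np.round(ra[0],1),np.round(ra[1],1),round(ra[2],1))
E
```

```text
table z 0.0024193580869371623 0.0010593398145475885
white
[598.3  83.7] 92 z0.071 [ 0.8602 -0.601 ] [21. 23.] 42.9 eqd23.0
[616.   83.1] 92 z0.071 [ 0.8602 -0.6394] [22. 23.] 84.8 eqd23.0
[633.7  82.4] 89 z0.071 [ 0.8603 -0.6776] [22. 21.] 87.8 eqd22.6
[634.9 100. ] 87 z0.071 [ 0.8204 -0.6763] [19. 23.] 84.6 eqd22.4
[600.  101.4] 93 z0.072 [ 0.8199 -0.6011] [22. 20.] 87.9 eqd23.1
[617.8 100.6] 94 z0.072 [ 0.8201 -0.6394] [21. 23.] 84.8 eqd23.3
[414.1 115.9] 148 z0.079 [ 0.7989 -0.1949] [  4. 197.] 5.7 eqd29.0
[331.1 172.6] 138 z0.097 [ 0.6743 -0.0108] [57. 11.] 79.2 eqd27.5
[237.9 176.8] 134 z0.097 [0.6719 0.1877] [11. 56.] 0.9 eqd27.1
[422.3 177.9] 143 z0.097 [ 0.6566 -0.2029] [11. 57.] 1.8 eqd28.0
[463.6 229.2] 197 z0.087 [ 0.5462 -0.2856] [31. 32.] 86.8 eqd33.2
[308.  233.9] 341 z0.087 [0.5461 0.0418] [42. 43.] 88.5 eqd43.7
[412.2 234.6] 333 z0.087 [ 0.538  -0.1773] [42. 40.] 88.2 eqd43.2
[238.6 238.7] 198 z0.087 [0.5403 0.1892] [32. 32.] 88.3 eqd33.3
[188.5 242.4] 95 z0.087 [0.5355 0.296 ] [22. 21.] 44.2 eqd23.1
[505.1 277.3] 205 z0.087 [ 0.4431 -0.365 ] [31. 31.] 88.4 eqd33.9
[3
[... 848 characters left out ...]
7. 199.] 430 z0.0583 [628.4 611.3] [109.5 230.6] 54.9
rim [612. 193.] 2236 z0.0631 [ 620.5 -617.3] [120.2  89.4] 11.4
rim [409. 286.] 558 z0.0597 [ 430.6 -167.8] [ 50. 140.] 8.5
rim [238. 292.] 438 z0.0601 [429.2 197. ] [110.9  39.9] 84.9
hoodtop [253.  72.] 633 z0.0700 [915.8 162.3] [319.    8.9] 90.0
hoodtop [411. 118.] 467 z0.0692 [ 795.8 -192.6] [ 31.9 237.9] 2.3
hoodtop [ 55. 197.] 437 z0.0698 [634.7 605.1] [102.2 225.3] 58.7
hoodtop [331. 176.] 2015 z0.0722 [675.  -10.3] [156.2  67.6] 78.9
hoodtop [614. 192.] 2156 z0.0644 [ 620.1 -616. ] [119.2  86.4] 11.0
hoodtop [241. 180.] 1666 z0.0723 [672.5 188.1] [ 62.5 142. ] 0.4
hoodtop [420. 181.] 1359 z0.0720 [ 657.4 -202.5] [ 57.4 126.7] 2.1
```

```bash
cat > r.py <<'E'
from h import *
from cell import manip,inverse_kinematics,cams,order
def down(yaw):  # tool z down, tool x at heading yaw
    c,s=np.cos(yaw),np.sin(yaw)
    return R.from_matrix(np.array([[c,s,0],[s,-c,0],[0,0,-1.]])).as_rotvec()
def look(save=None):
    manip.dwell(.3);st=manip.state();c=cams.capture("wrist");p=campose(c,st)
    if save: cv2.imwrite(save,c["image"])
    return c,p
def rect(P):
    ra=cv2.minAreaRect(P[:,:2].astype(np.float32)*1000);b=cv2.boxPoints(ra)
    e=[b[1]-b[0],b[2]-b[1]];l=max(e,key=np.linalg.norm)
    return np.array(ra[0])/1000,sorted(ra[1]),np.degrees(np.arctan2(l[1],l[0]))%180
def detect(c,p):
    C=cloud(c,p);out=[]
    for i,st,ce,m in blobs(white(c),100,20000):
        if st[0]<2 or st[1]<2 or st[0]+st[2]>638 or st[1]+st[3]>478: continue
        z=np.median(C[m][:,2])
        if not .06<z<.125: continue
        cn=cv2.findContours(m.astype(np.uint8),0,1)[0][0][:,0,:]
        P=onplane(c,p,cn,z);xy,s,a=rect(P)
        # cap top circle: contour may include the cap's side -> use points near the top height
        T=C[m&(abs(C[...,2]-z)<.003)];
        out.append(("cap" if s[1]<50 else "rib",rect(T)[0] if s[1]<50 else xy,s,a,z))
    for nm,lo,hi in(("rim",.052,.064),("hood",.066,.077)):
        q=(C[...,2]>lo)&(C[...,2]<hi)&(c["image"].max(2)<110)
        m=cv2.morphologyEx(q.astype(np.uint8),cv2.MORPH_CLOSE,np.ones((9,9)))
        for i,st,ce,mm in blobs(m,1500,60000):
            if st[0]<2 or st[1]<2 or st[0]+st[2]>638 or st[1]+st[3]>478: continue
            P=C[mm&q];xy,s,a=rect(P)
            if 30<s[0]<80 and 90<s[1]<170: out.append((nm,xy,s,a,np.median(P[:,2])))
    return out
def show(d):
    for n,xy,s,a,z in d: print("  ",n,xy.round(4),np.round(s,1),"a%.1f z%.4f"%(a,z))
E
python3 - <<'E'
from r import *
for k,(xy,yaw) in enumerate([((.47,.2),np.pi),((.47,.2),0),((.47,-.2),0),((.47,-.2),np.pi)]):
    try: manip.move_pose([*xy,.30],down(yaw))
    except manip.IKError as e: print("IK",xy,yaw);continue
    c,p=look(f"pics/w{k}.png");print(xy,yaw,manip.state()["clock"],manip.state()["tool_pos"].round(4));show(detect(c,p))
E
```

```text
(0.47, 0.2) 3.141592653589793 2.3667 [0.4699 0.2004 0.2999]
   cap [ 0.4215 -0.0136] [25.2 41.4] a55.9 z0.0839
   cap [0.5402 0.1882] [32.8 35.7] a31.3 z0.0844
   cap [0.5436 0.039 ] [35.7 45. ] a124.9 z0.0845
   cap [0.5353 0.2954] [21.9 22.6] a90.1 z0.0845
   rib [0.6719 0.1861] [ 9.4 59.2] a90.1 z0.0945
   rim [0.4296 0.196 ] [ 40.2 110. ] a85.0 z0.0576
(0.47, 0.2) 0 5.3667 [0.47 0.2  0.3 ]
   cap [0.5466 0.0405] [43.  43.4] a83.2 z0.0846
   cap [0.5407 0.1879] [31.9 32.1] a133.7 z0.0846
   cap [0.5366 0.2952] [20.8 21.2] a43.6 z0.0846
   cap [ 0.4217 -0.0139] [24.7 46. ] a144.2 z0.0838
   rim [0.4288 0.1947] [ 41.1 110.2] a85.2 z0.0575
(0.47, -0.2) 0 7.2 [ 0.4702 -0.1994  0.3   ]
   rib [0.5485 0.0352] [43.4 54. ] a114.2 z0.0845
   cap [ 0.5466 -0.2875] [32.3 33.2] a90.1 z0.0846
   cap [ 0.5382 -0.1791] [41.7 43.3] a0.1 z0.0846
   cap [ 0.4438 -0.3667] [33.4 36.9] a1.1 z0.0845
   cap [ 0.4222 -0.0148] [21.1 22.7] a172.2 z0.0846
   rim [ 0.4301 -0.1701] [ 50.9 140.3] a98.6 z0.0575
(0.47, -0.2) 3.141592653589793 10.2 [ 0.47 -0.2   0.3 ]
   cap [ 0.4217 -0.0144] [22.6 23. ] a139.0 z0.0846
   cap [ 0.4436 -0.3665] [32.5 33.5] a131.1 z0.0845
   cap [ 0.5382 -0.1791] [42.5 48. ] a161.1 z0.0845
   rib [0.5421 0.0344] [43.2 57.4] a53.2 z0.0843
   cap [ 0.5465 -0.2867] [33.  38.4] a160.3 z0.0844
   rim [ 0.4309 -0.1693] [ 50.3 140.2] a98.5 z0.0576
```

View pics/w1.png

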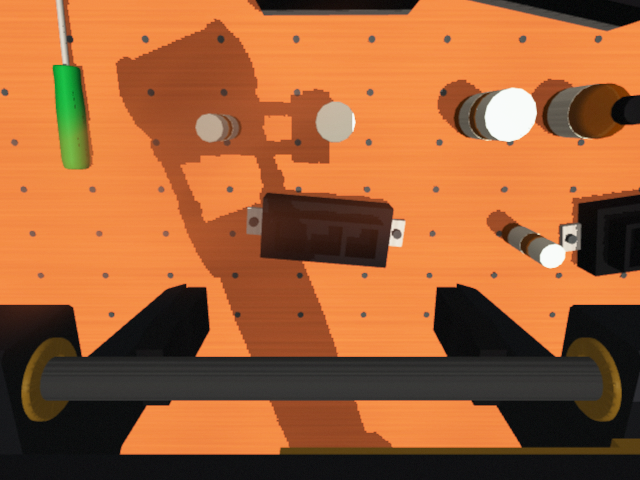

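Wrist views from both yaws agree to about 1 mm, and the measured heights match the text (caps 84.6 mm, rims 57.5 mm). In w1 the carrier sits at (325,232) px with its cells empty, and the vial caps are at (208,127) and (336,122). I'll stow the first vial as a trial.

```bash
cat > job.py <<'E'
from r import *
NC,NA=np.array([.4292,.1954]),np.radians(85.1)
WC,WA=np.array([.4305,-.1697]),np.radians(98.55)
def cell(car,k):
    c,a,p=(NC,NA,.035) if car=="n" else (WC,WA,.045)
    return c+k*p*np.array([np.cos(a),np.sin(a)]),a
def stow(xy,dia,car,k,up=.20,zg=.056):
    tgt,yaw=cell(car,k);rv=down(yaw)
    manip.set_gripper(min(.088,dia+.03),20)
    manip.move_pose([*xy,up],rv)
    manip.move_linear([*xy,zg],.15)
    manip.set_gripper(0,20);w=manip.state()["gripper_width"]
    print("grip",round(w,4),"want",dia)
    if abs(w-dia)>.003: raise SystemExit("bad grasp")
    manip.move_linear([*xy,up],.2)
    manip.move_linear([*tgt,up],.25)
    manip.move_linear([*tgt,.11],.2)
    f0=manip.state()["contact_force"]
    for z in (.09,zg+.011):
        manip.move_linear([*tgt,z],.08);f=manip.state()["contact_force"]-f0
        print("  z",z,"df",f.round(1),"w",round(manip.state()["gripper_width"],4))
        if abs(f).max()>8: raise SystemExit("contact")
    manip.set_gripper(min(.088,dia+.02));
    manip.move_linear([*tgt,up],.2);print("clock",manip.state()["clock"])
E
python3 - <<'E'
from job import *
stow((.536,.2953),.024,"n",1)
c,p=look("pics/s1.png");show(detect(c,p))
E
```

```text
grip 0.0232 want 0.024
  z 0.09 df [-0.1 -1.1  0.1] w 0.0232
  z 0.067 df [-0.7  0.7 -0.8] w 0.0233
clock 18.975
   cap [0.4327 0.2303] [23.1 27.3] a73.3 z0.0924
   cap [0.5408 0.1885] [33.2 43.5] a130.7 z0.0843
   rim [0.4296 0.1951] [ 40.  110.5] a85.1 z0.0575
```

View pics/s1.png

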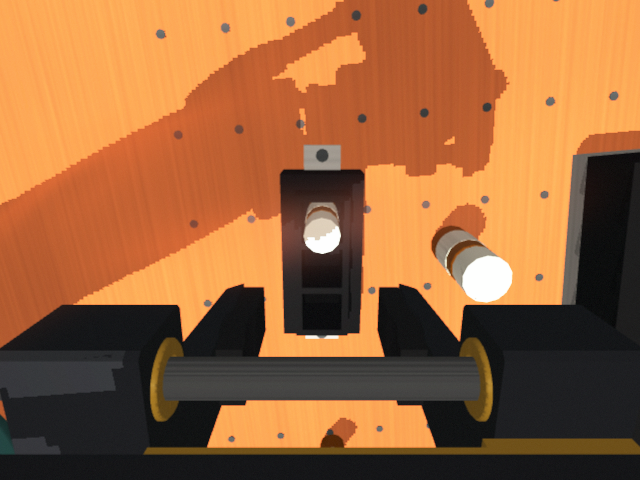

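The slim vial stands seated in the end cell at about (322,230) px, with its cap at z = 0.092 (8 + 85 mm is 93). On to the other four.

Run:
```python
from job import *
stow((.5404,.188),.034,"w",1)
stow((.4218,-.0143),.024,"n",-1)
stow((.5466,-.287),.034,"w",0)
stow((.4437,-.3666),.034,"w",-1)
manip.move_pose([.55,-.13,.38],down(np.pi/2))
c,p=look("pics/s2.png");show(detect(c,p))
manip.move_pose([.50,.15,.36],down(np.pi/2))
c,p=look();show(detect(c,p))
t=cams.capture("top");cv2.imwrite("pics/top1.png",t["image"]);print(manip.state()["clock"])
```

```text
grip 0.0334 want 0.034
  z 0.09 df [ 0.4 -0.7 -1.3] w 0.0332
  z 0.067 df [ 0.8 -0.1 -0.6] w 0.0334
clock 27.1083
grip 0.0232 want 0.024
  z 0.09 df [0.1 0.5 0.6] w 0.0232
  z 0.067 df [-0.   0.2  0. ] w 0.0234
clock 33.9917
grip 0.0336 want 0.034
  z 0.09 df [-0.9 -0.5  0.5] w 0.0334
  z 0.067 df [-0.3 -0.3  0.6] w 0.0335
clock 42.2583
grip 0.0335 want 0.034
  z 0.09 df [ 0.5 -0.7 -0.1] w 0.0336
  z 0.067 df [ 1.4  0.1 -1.3] w 0.0335
clock 49.4667
   rib [ 0.6745 -0.0121] [10.4 58. ] a79.0 z0.0945
   rib [ 0.7907 -0.1838] [ 32.7 183.9] a95.9 z0.0636
   cap [ 0.4247 -0.1252] [33.8 34.2] a166.9 z0.0926
   cap [ 0.4316 -0.1701] [33.9 39.6] a43.4 z0.0924
   cap [ 0.5388 -0.179 ] [42.9 43.4] a98.5 z0.0846
   rib [ 0.6568 -0.2032] [12.2 59.4] a91.7 z0.0943
   cap [ 0.438  -0.2142] [34.1 40. ] a77.2 z0.0924
   hood [ 0.6573 -0.2047] [ 55.6 126.8] a91.9 z0.0696
   cap [0.4326 0.23  ] [22.1 22.6] a42.6 z0.0925
   rib [0.6713 0.1863] [14.5 60.2] a88.9 z0.0943
   cap [0.4267 0.1607] [25.1 25.3] a82.8 z0.0924
   cap [0.5471 0.0405] [43.2 49.9] a90.8 z0.0844
   cap [ 0.6766 -0.0007] [12.4 38.1] a79.5 z0.0943
   rib [ 0.4272 -0.1305] [37.6 68.7] a97.8 z0.0916
   cap [ 0.5364 -0.1643] [30.1 40.5] a179.9 z0.0789
   rim [0.4297 0.195 ] [ 40.5 110.3] a85.2 z0.0576
   hood [0.6725 0.186 ] [ 61.5 139.8] a90.1 z0.0696
52.225
```

View pics/top1.png

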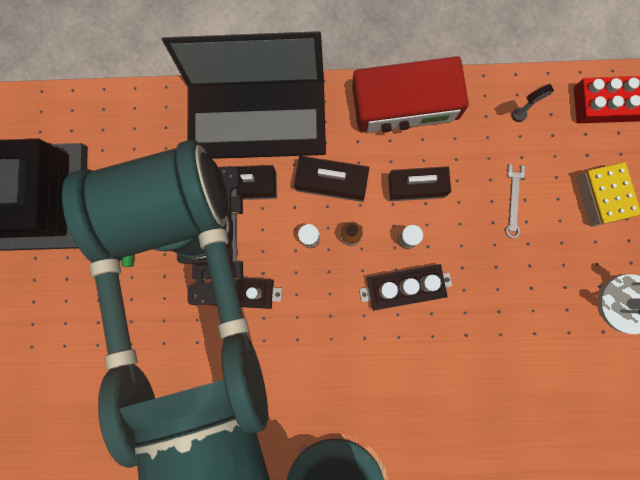

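View pics/s2.png

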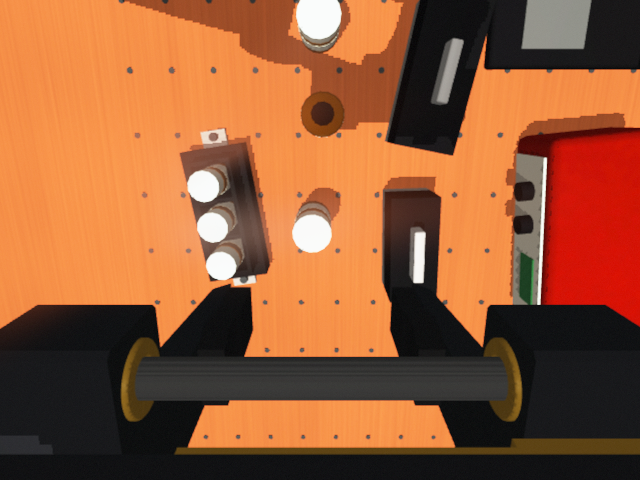

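All five vials are seated (caps at z ≈ 0.0925): three in the wide carrier at (389–432,287) px in the top view, two in the narrow one. Neither hood has been knocked so far. Next is the large hood, with a fresh look just before the grasp.

```bash
cat > hood.py <<'E'
from job import *
def find(xy0,yaw0,tag):
    manip.move_pose([xy0[0],xy0[1]-.0,.34],down(yaw0))
    c,p=look(f"pics/{tag}.png");d=detect(c,p);show(d)
    r=[x for x in d if x[0]=="rib" and abs(x[2][1]-59)<5 and abs(x[4]-.0945)<.004]
    r=min(r,key=lambda x:np.linalg.norm(x[1]-xy0));return r[1],np.radians(r[3])
def cover(xy,a,car,up=.23,zg=.076):
    tgt,yaw=cell(car,0)
    manip.set_gripper(.04,20)
    manip.move_pose([*xy,.16],down(a));manip.move_linear([*xy,zg],.1)
    print("df down",manip.state()["contact_force"].round(1))
    manip.set_gripper(0,60);w=manip.state()["gripper_width"];print("grip",w)
    if abs(w-.012)>.003: raise SystemExit("bad grasp")
    manip.move_linear([*xy,up],.12);print("lift",manip.state()["contact_force"].round(1),manip.state()["gripper_width"])
    manip.move_linear([*tgt,up],.15,rot=down(yaw))
    manip.move_linear([*tgt,.18],.1);manip.dwell(.3);f0=manip.state()["contact_force"]
    for z in (.155,.14,.125,.115,zg+.0345,zg+.033):
        manip.move_linear([*tgt,z],.06);manip.dwell(.1);s=manip.state();f=s["contact_force"]-f0
        print("  z",z,"df",f.round(1),"w",round(s["gripper_width"],4))
        if abs(f).max()>(8 if z>.112 else 20): raise SystemExit("contact")
    manip.set_gripper(.04,20);manip.move_linear([*tgt,.20],.12);print("clock",manip.state()["clock"])
E
python3 - <<'E'
from hood import *
xy,a=find(np.array([.6745,-.0121]),np.radians(79),"L0")
print(xy,np.degrees(a))
if np.linalg.norm(xy-[.6745,-.0121])<.004: cover(xy,a,"w")
E
```

```text
cap [0.5471 0.0399] [42.4 43.7] a169.1 z0.0847
   rib [ 0.6749 -0.0109] [11.6 60.5] a79.3 z0.0945
   rib [ 0.7902 -0.1331] [ 14.6 106.7] a95.8 z0.0649
   cap [ 0.6573 -0.1789] [12.4 20.1] a91.9 z0.0939
   hood [0.6812 0.0183] [65.4 92.2] a79.0 z0.0696
[ 0.67486383 -0.01092198] 79.337776
df down [-0.7 -0.6  0. ]
grip 0.01157568823788482
lift [-0.   0.4 -2.5] 0.011335360020304547
  z 0.155 df [ 0.2  0.4 -0.6] w 0.0116
  z 0.14 df [ 0.6  0.1 -0.3] w 0.0115
  z 0.125 df [ 0.1  1.2 -1. ] w 0.0113
  z 0.115 df [ 1.5 -0.3 -0.2] w 0.0112
  z 0.1105 df [-0.2  0.7 -0.4] w 0.0112
  z 0.109 df [ 0.9 -0.7  2. ] w 0.0112
clock 64.975
```

Run:
```python
from hood import *
manip.move_pose([.52,-.17,.38],down(np.pi/2))
c,p=look("pics/L1.png");C=cloud(c,p);show(detect(c,p))
# levelness of the hood top on the wide carrier
m=(abs(C[...,2]-.103)<.012)&(c["image"].max(2)<90)&(np.linalg.norm(C[...,:2]-WC,axis=2)<.09)
P=C[m];A=np.c_[P[:,:2]-WC,np.ones(len(P))];print("plane",np.linalg.lstsq(A,P[:,2],rcond=None)[0].round(4),rect(P),len(P))
```

```text
rib [ 0.7922 -0.1999] [ 37.8 208.2] a95.7 z0.0614
   cap [ 0.539  -0.1789] [43.  44.7] a116.6 z0.0846
   rib [ 0.6312 -0.1898] [15.5 59.9] a91.8 z0.0942
   hood [ 0.6329 -0.1903] [ 55.6 125.3] a91.9 z0.0696
plane [-0.019  -0.0022  0.1026] (array([ 0.43426947, -0.18478281]), [66.15984344482422, 127.67657470703125], np.float32(98.46695)) 3157
```

View pics/L1.png

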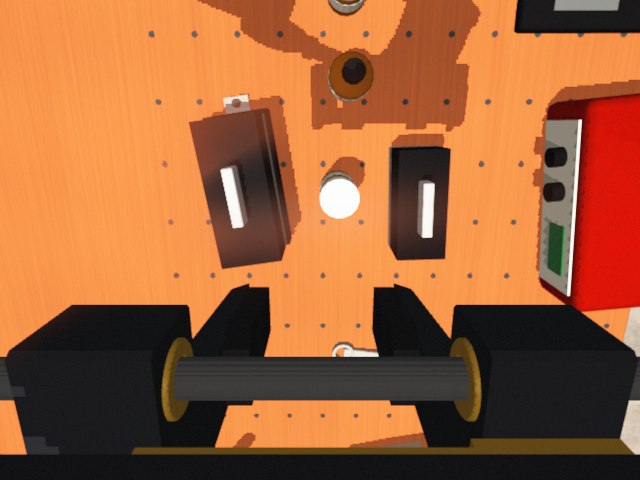

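The large hood is seated with its top at z = 0.1026 (33 + 70 mm is 103), at about (240,190) px. The small hood was knocked and is now near (0.632,-0.190), at about (420,205) px. I'll measure it again and place it.

Run:
```python
from hood import *
g=np.array([.632,-.190])
xy,a=find(g,np.radians(91.8),"S0")
print(xy,np.degrees(a))
if np.linalg.norm(xy-g)<.005: cover(xy,a,"n")
def chk(ctr,yaw,dx):
    manip.move_pose([ctr[0]+dx,ctr[1],.34],down(yaw));c,p=look(f"pics/f{ctr[1]:.2f}_{yaw:.1f}.png");C=cloud(c,p)
    m=(abs(C[...,2]-.103)<.006)&(c["image"].max(2)<110)&(np.linalg.norm(C[...,:2]-ctr,axis=2)<.09)
    P=C[m];A=np.c_[P[:,:2]-ctr,np.ones(len(P))];print("plane",np.linalg.lstsq(A,P[:,2],rcond=None)[0].round(4),rect(P),len(P))
chk(NC,0,.05);chk(WC,0,.05)
manip.move_pose([.3,.45,.4],down(np.pi));s=cams.capture("scene");cv2.imwrite("pics/end.png",s["image"]);print(manip.state()["clock"])
```

```text
rib [ 0.7929 -0.1991] [ 25.2 205.1] a95.7 z0.0668
   cap [ 0.5393 -0.1794] [43.5 45.2] a179.1 z0.0845
   rib [ 0.6325 -0.1899] [11.6 59.6] a92.0 z0.0943
[ 0.63248676 -0.18990268] 92.02694
df down [-0.1 -0.6 -0.3]
grip 0.011732583496390316
lift [ 0.4 -0.1 -3.6] 0.011982235894993153
  z 0.155 df [-0.3  1.4  1.1] w 0.0111
  z 0.14 df [-1.2 -0.1  0.3] w 0.0115
  z 0.125 df [0.  0.4 1.2] w 0.0113
  z 0.115 df [-1.  -0.1  1.4] w 0.0114
  z 0.1105 df [-0.1  0.3  0.9] w 0.0113
  z 0.109 df [ 0.1 -0.   2.6] w 0.0116
clock 79.2667
plane [-0.0067  0.0011  0.1026] (array([0.42984814, 0.19491322]), [56.71257019042969, 125.45657348632812], np.float32(85.07523)) 5906
plane [-0.0048 -0.0003  0.1027] (array([ 0.43159714, -0.17121863]), [65.92535400390625, 155.43887329101562], np.float32(98.426994)) 8762
84.9917
```

View pics/end.png

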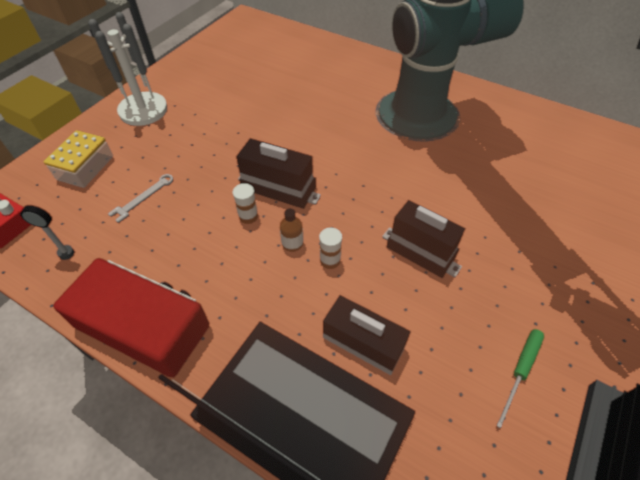

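Both hoods sit level on their ledges, at (275,172) and (425,238) px, with tops at z = 0.1026 and 0.1027. The fat vials, bottle, middle hood and tools haven't moved, and the robot is clear of everything.

```bash
python3 -c "
from cell import order
print(order.close_job())"
```

```text
the job is handed in; nothing more can be done
None
```

The job is handed in at about 85 s: two slim and three medium vials (all that were present) are seated in their carriers, the small and large hoods are level and fully down, and everything else is where it was.

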